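# Dial the tipping spice jar wide open and pour the nutmegs into the bowl

## Task

Pour the five whole nutmegs from the tipping jar into the white bowl. First seat the bowl level in the round dished seat on the foot of the jar's stand, and turn the dial on the jar's mouth until its widest window is fully uncovered over the opening in the lid; only then tip the jar right forward by its handle, rocking it if any stick, and let it swing back to its rest. Leave the dial wide open, the bowl in its seat with all five nutmegs in it, and the other things on the counter where they stand.

Things in the scene. Friction and masses are not known exactly. Their poses are not given: they have to be found in the camera images.
- stand: stand of the tipping jar, fixed to the counter. Origin on the worktop under the middle of the pivot axis; x points away from the seat, y along the pivot axis, z up. Wooden foot board 12 mm thick, 136 mm wide, from 176 mm in front of the origin (-x, under the seat) to 60 mm behind. Steel uprights at y = +60 and -60 mm, 177 mm high, carry the jar between them.
- seat (a point): centre of the dished seat on the stand's board, 12 mm above the worktop, 98 mm in front of the pivot axis, axes as the stand's. The seat is a wooden ring, 94 mm across outside, rising 18.6 mm above this point, with a conical hollow that narrows from 80 mm across at its top to 54 mm. The jar's mouth overhangs it from behind (lowest 180 mm above the worktop, reaching to 90 mm in front of the pivot).
- pivot (a point): middle of the jar's horizontal pivot axis, 160 mm above the worktop; axes as the stand's (y along the pivot axis, x away from the seat).
- jar (a joint): tilt of the clear jar (98 mm across, 160 mm long) about the pivot axis, rad. 0: on its rest, mouth up, leaning 35 degrees from vertical towards the seat. It tips further towards the seat as the value grows, to a stop at 1.53, mouth 33 degrees below level over the seat. The heel is weighted: 1 to 2.5 N at the handle tips it; let go, it swings back to 0 by itself.
- handle (a point): middle of the jar's handle: a level black sleeve 13 mm thick, 50 mm long, parallel to the pivot axis, on a thin steel loop, 85 mm from the pivot axis. At jar tilt 0 it is 70 mm behind (away from the seat) and 49 mm above the pivot, free all round (32 mm gap to the jar); as the jar tips it travels on its circle over the pivot towards the seat.
- dial_grip (a point): on the dial's axis, half way up its turning grip, 97 mm from the pivot. z points out of the jar's mouth along the dial's axis; x along the grip to its long, pointer end. The grip is a white bar on the dial's face: 12 mm thick, 20 mm tall (10 mm above and below this point), reaching 34 mm from the axis at the pointer end, 13 mm at the other. The dial is a white disc, 96 mm across.
- dial (a joint): angle of the dial, rad, counter-clockwise positive seen from outside, looking at the mouth. 0: the pointer points straight away from the seat and the widest window lies centred over the lid's opening; it is fully uncovered within 0.17 either way. Near -1.57 only the narrow window is open, too small for nutmegs. Range -1.9 to 1.2, no click; turns with 0.06 N m and stays where left.
- mouth (a point): centre of the opening of the jar's lid, 27 mm from the dial's axis on the side next to the seat (the lowest side when tipped), on the dial's outer face. The opening is a sector of 104 degrees, 12 to 42 mm from the axis. The dial's widest window, on the far side of the axis from its pointer, is a sector of 84 degrees; a narrow one of 24 degrees and three slits lie a quarter turn to either side.
- bowl: thick-walled round white stoneware bowl, loose, 117 mm across and 50 mm high, wall 8 mm thick and steep at the rim, about 0.22 kg. Origin at the centre of its flat underside (32 mm across), z up. Below, it tapers as a cone (35 degrees from level, 80 mm across at 17 mm height) that fits the seat and centres itself there; seated, the origin is 2 mm above seat.
- nutmeg_0: one of the five whole nutmegs in the jar, a brown egg shape 22 x 18 mm, 11 g; origin at its centre.
- nutmeg_1: one of the five whole nutmegs in the jar, a brown egg shape 22 x 18 mm, 11 g; origin at its centre.
- nutmeg_2: one of the five whole nutmegs in the jar, a brown egg shape 22 x 18 mm, 11 g; origin at its centre.
- nutmeg_3: one of the five whole nutmegs in the jar, a brown egg shape 22 x 18 mm, 11 g; origin at its centre.
- nutmeg_4: one of the five whole nutmegs in the jar, a brown egg shape 22 x 18 mm, 11 g; origin at its centre.
- tuna_tin: bystander, to be left where it is: round tin, 86 mm across, 40 mm high; origin at the centre of its underside.
- mug: bystander, to be left where it is: spotted mug, 86 mm across, 106 mm high, handle at its -y side; origin at the centre of its underside.
- spice_cumin: bystander, to be left where it is: spice jar, 44 mm across, 104 mm high; origin at the centre of its underside.
- spice_thyme: bystander, to be left where it is: spice jar, 41 mm across, 107 mm high; origin at the centre of its underside.
- jam_jar: bystander, to be left where it is: jam jar, 60 mm across, 110 mm high; origin at the centre of its underside.
- biscuit_bar: bystander, to be left where it is: wrapped biscuit bar lying flat, 80 x 185 x 11 mm; origin at the centre of its underside.
- coffee_pod_0: bystander, to be left where it is: coffee pod, 52 mm across, 43 mm high; origin at the centre of its underside.

How it is judged:
On the way, in this order (a step that is already met when the one before it is completed fails the run):
1. the bowl is seated level in the dished seat and the dial's widest window is over the lid's opening, the jar still at rest (horizontal distance between bowl and seat below 0.006 m and z of bowl in the frame of seat below 0.005 m and angle between bowl's own z axis and vertical below 0.1 rad and value of joint dial between -0.17 and 0.17 rad and value of joint jar below 0.15 rad), for 0.2 s.
2. the jar is tipped well forward by its handle (value of joint jar above 1.2 rad and value of joint dial between -0.17 and 0.17 rad), for 0.1 s.
At the end, for the whole second after the job is handed in: All five nutmegs lie at rest in the bowl; the bowl is home in the dished seat (centred within 6 mm, within 0.1 rad of level); the dial is within 0.17 rad of wide open (0); the jar is back on its rest (joint under 0.1 rad) (horizontal distance between each of nutmeg_0, nutmeg_1, nutmeg_2, nutmeg_3, nutmeg_4 and bowl below 0.052 m and z of nutmeg_0 in the frame of bowl between 0.012 and 0.052 m and linear speed of each of nutmeg_0, nutmeg_1, nutmeg_2, nutmeg_3, nutmeg_4 below 0.05 m/s and z of nutmeg_1 in the frame of bowl between 0.012 and 0.052 m and z of nutmeg_2 in the frame of bowl between 0.012 and 0.052 m and z of nutmeg_3 in the frame of bowl between 0.012 and 0.052 m and z of nutmeg_4 in the frame of bowl between 0.012 and 0.052 m and horizontal distance between bowl and seat below 0.006 m and z of bowl in the frame of seat below 0.005 m and angle between bowl's own z axis and vertical below 0.1 rad and value of joint dial between -0.17 and 0.17 rad and value of joint jar below 0.1 rad and linear speed of bowl below 0.03 m/s); the robot touches nothing.
It fails at once if one of the other things on the counter is shifted by more than 3 cm (distance of any of tuna_tin, mug, spice_cumin, spice_thyme, jam_jar, biscuit_bar, coffee_pod_0 from where it was at the start of the episode above 0.03 m).
It fails at once if the jar is tipped before the bowl is in its seat and the dial is wide open (value of joint jar above 0.6 rad and (horizontal distance between bowl and seat above 0.02 m or value of joint dial below -0.3 rad or value of joint dial above 0.3 rad)).
It also fails if it takes over 61 s, if anything falls off the work surface, if the arm or the gripper's body presses on something with over 40 N, if the wrist force passes 120 N, or if a joint passes its speed limit or range.

## Robot

A 6-joint arm with a two-finger parallel gripper is mounted at the origin on a cart in front of the work surface, level with it; the furniture and walls round the work are solid. World frame = base frame: x ahead of the robot, y to its left, z up, the work surface at z = 0. Lengths are in m, angles in rad, forces in N, time in s.
With the tool pointing down it reaches from about 0.3 to 0.825 m from the base axis. Payload 5.4 kg.
Tool frame: the origin (TCP) lies on the mounting face of the last link; the fingertips stand 190 mm ahead of it and the grasp point (between the pads) lies 171 mm ahead of it (ctrl.pinch_z is the distance from the TCP to the grasp point, in m); z points along the fingers, y is the line along which they close (so a half turn about z gives the same grasp; the last joint's range is limited). The gripper opens to 92 mm and grips with 3 to 60 N. Pads are 20 mm wide; open, the fingers measure 128 mm over their backs; the gripper's body (75 mm by 189 mm) begins 69 mm behind the grasp point.
Start: joints at [0.971, 0.158, 1.597, -0, 1.386, -0.21], TCP at [0.219, 0.532, 0.405] pointing down, gripper open.
Joint ranges: [-2.91, 2.91], [-0.94, 2.29], [0.18, 2.7], [-1.29, 4.43], [0.17, 2.64], [-3, 3]. Speed limits (rad/s): [2.57, 2.57, 3.14, 3.14, 3.14, 3.14].

## Interface

Orientations are given as a 3x3 rotation matrix whose columns are the frame's x, y, z axes.
In Python, from cell import ctrl, sensors, snapshot, workorder, spotter gives the robot as it stands. Calls block until the motion is done:
- ctrl.move_ptp(position, orientation): joint-space move of the TCP to a pose.
- ctrl.move_l(position, rotation=None, velocity=0.15, until_force=None): straight line of the TCP; rotation=None keeps the orientation; velocity is the mean speed in m/s. With until_force (N) it stops when the force on the tool has changed by that much, and returns True; else False.
- ctrl.move_j(angles): joint-space move.
- ctrl.gripper_to(opening, squeeze=None): finger opening in m; squeeze is the grip in N (None keeps the last); returns when the fingers have stopped.
- ctrl.dwell(seconds).
- ctrl.inverse_kinematics(position, orientation): joint angles nearest the present ones, or None.
- sensors.state(): the state.
- snapshot(name): name is "scene" or "top" or "wrist"; returns a dict with "frame" (480x640x3 uint8, blue, green, red), "range_z" (480x640 float32, m along the optical axis (not along the pixel's ray), 0 where there is no reading), "intrinsics" (3x3 intrinsics, pixels), "cam_to_world" (4x4, takes a point from camera to world coordinates); the wrist camera has in their place "tool_from_camera" (4x4, takes a point from camera to tool coordinates, whose origin is the TCP and whose axes are the flange's). Camera axes: x right, y down, z forward; pixel columns grow to the right and rows downward; lengths in m; the calibration is good to about 2 mm. A picture is of the moment at which its call begins: read the wrist's pose just before it.
A pose or a line that the arm cannot do raises ctrl.MotionError and nothing moves.
- workorder.job_done(): hands the job in; it is judged then, once.
Trained networks look in the newest picture that a camera, given by its name, has taken for a name from the list of things; names that differ only in an ending like _2 or _b are one class to them, and where a whole thing is asked for, a point or a joint stands for the part that bears it (a point fixed in the world has none). Each returns a list of dicts, best first, with "p" (0 to 1); they miss things now and then, are a little off and sometimes report something else, mostly with a low value. They report only what shows in the picture. A call takes as long as a camera call.
- spotter.outline_of(camera, name): "mask" (480x640 bool, what is visible of it).
- spotter.landmark_of(camera, name): "location" ([x, y, z] in m, in world coordinates, good to about 4 mm: a listed point, or the origin of a listed thing).
The state is a dict: "time": time; "joint_positions": joint angles; "joint_velocities": joint speeds; "joint_torque": joint torques, N m; "tcp_pos": TCP position; "tcp_rot": TCP orientation; "ft_force": force on the tool from outside, world axes, zero at the start; "ft_torque": the same for the moment, N m; "width": finger opening in m; "grip_force": force on a finger pad.
Only numpy, scipy, OpenCV 4.12 (cv2) and the standard library are available. Lean on these libraries where they do the work, as an engineer would, in place of code of your own. Each camera call takes 0.05 s, during which the arm holds its last target. There are 200 camera calls.

## Working session

There is one attempt and no reset: what is moved stays moved. The work goes in short steps, each a Python script; the robot and the scene stay as the last script left them, time stands still between calls to the robot, and variables do not carry over. Pictures are saved under pics/ and viewed, at most 11 in all, crops included, and the job is handed in when it is done.

```bash
mkdir -p pics; ls
python3 - <<'E'
from cell import ctrl,sensors,snapshot,spotter
import cv2,numpy as np
print(sensors.state()['time'])
ims=[]
for c in ['scene','top']:
    s=snapshot(c); cv2.imwrite(f'pics/{c}0.png',s['frame'])
    print(c,np.round(s['cam_to_world'],3).tolist())
    for n in ['seat','pivot','handle','dial_grip','mouth','stand','bowl','tuna_tin','mug','spice_cumin','spice_thyme','jam_jar','biscuit_bar','coffee_pod_0']:
        r=spotter.landmark_of(c,n)
        print(n,[(np.round(q['location'],3).tolist(),round(q['p'],2)) for q in r[:2]])
print(sensors.state()['time'])
E
```

```text
cell.py
pics
0.0
scene [[-0.433, -0.752, 0.498, 0.046], [-0.901, 0.367, -0.23, 0.325], [-0.01, -0.548, -0.836, 1.112], [0.0, 0.0, 0.0, 1.0]]
seat [([0.532, -0.072, 0.012], 0.64), ([0.628, -0.097, 0.0], 0.19)]
pivot [([0.628, -0.094, 0.162], 0.78)]
handle [([0.698, -0.109, 0.206], 0.91)]
dial_grip [([0.577, -0.083, 0.242], 0.91)]
mouth [([0.559, -0.077, 0.219], 0.98)]
stand [([0.627, -0.094, 0.001], 0.56)]
bowl [([0.458, 0.282, 0.002], 0.84)]
tuna_tin [([0.624, 0.216, 0.003], 0.61), ([0.758, 0.21, 0.005], 0.17)]
mug [([0.762, 0.018, -0.0], 0.9)]
spice_cumin [([0.756, -0.182, 0.0], 0.46)]
spice_thyme [([0.716, -0.248, 0.003], 0.83), ([0.699, -0.113, 0.207], 0.41)]
jam_jar [([0.756, 0.211, 0.004], 0.82), ([0.559, -0.081, 0.22], 0.38)]
biscuit_bar [([0.589, 0.434, -0.003], 0.61), ([0.619, -0.092, 0.115], 0.61)]
coffee_pod_0 [([0.601, -0.279, 0.002], 0.66)]
top [[-0.019, -0.982, 0.189, 0.404], [-0.999, 0.023, 0.023, 0.062], [-0.027, -0.188, -0.982, 1.213], [0.0, 0.0, 0.0, 1.0]]
seat [([0.534, -0.072, 0.013], 0.77), ([0.769, 0.026, -0.001], 0.25)]
pivot [([0.632, -0.095, 0.163], 0.88)]
handle [([0.698, -0.113, 0.209], 0.76), ([0.76, 0.212, 0.0], 0.26)]
dial_grip []
mouth [([0.561, -0.076, 0.217], 0.85)]
stand [([0.632, -0.097, 0.001], 0.65)]
bowl [([0.458, 0.282, 0.001], 0.56)]
tuna_tin [([0.63, 0.211, -0.001], 0.78), ([0.457, 0.281, 0.001], 0.34)]
mug [([0.77, 0.026, -0.003], 0.78)]
spice_cumin []
spice_thyme [([0.72, -0.248, -0.002], 0.57), ([0.586, 0.434, -0.001], 0.27)]
jam_jar [([0.761, 0.211, 0.0], 0.75)]
biscuit_bar [([0.587, 0.432, 0.0], 0.96)]
coffee_pod_0 [([0.597, -0.279, -0.005], 0.63), ([0.576, -0.079, 0.24], 0.62)]
1.5
```

View pics/scene0.png

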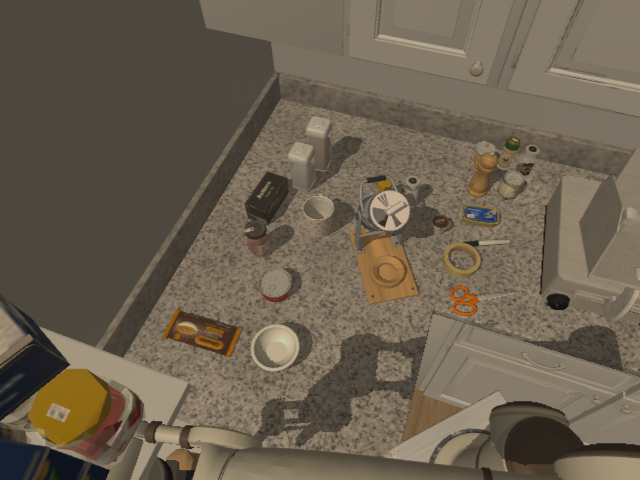

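View pics/top0.png

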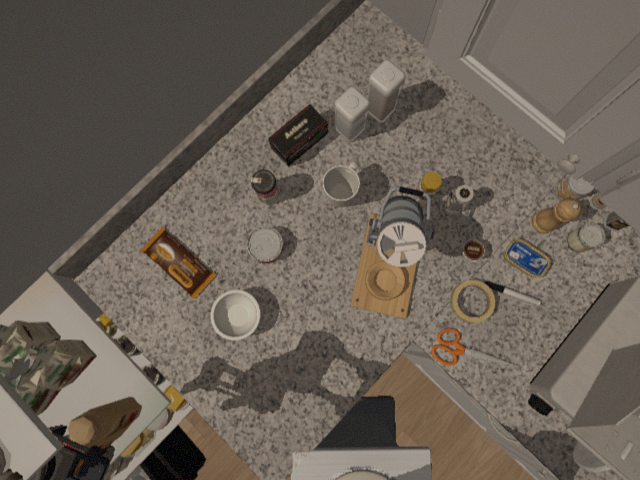

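Scene view: the bowl is at (275,348), the seat at (388,270) and the dial at (390,210). I'll zoom in on the dial.

Run:
```python
import cv2,numpy as np
a=cv2.imread('pics/scene0.png')[165:255,340:440];b=cv2.imread('pics/top0.png')[175:275,355:455]
o=np.hstack([cv2.resize(a,(400,400),interpolation=cv2.INTER_CUBIC),cv2.resize(b,(400,400),interpolation=cv2.INTER_CUBIC)])
cv2.imwrite('pics/zoom.png',o)
```

```text
(no output)
```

View pics/zoom.png

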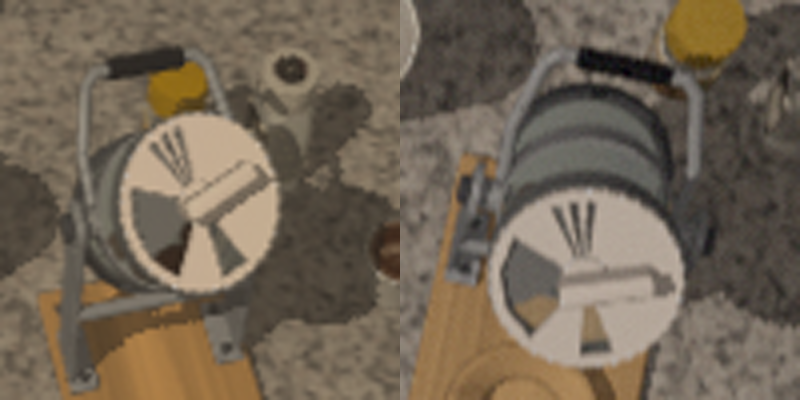

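The pointer faces about -y of the stand, so the dial is near -1.4 with the narrow window over the opening. Next I'll fit the stand pose, check reach, and look along the dial axis with the wrist camera.

```bash
cat > h.py <<'E'
from cell import ctrl,sensors,snapshot,spotter,workorder
import cv2,numpy as np
from scipy.optimize import least_squares
s35,c35=np.sin(np.radians(35)),np.cos(np.radians(35))
n=np.array([-s35,0,c35]);u=np.array([c35,0,s35]);ey=np.array([0,1.,0]);P=np.array([0,0,.16])
MODEL={'seat':np.array([-.098,0,.012]),'pivot':P,'handle':P+.085*u,'mouth':P+.087*n-.027*u,'dial_grip':P+.097*n,'stand':np.zeros(3)}
def Rz(a): return np.array([[np.cos(a),-np.sin(a),0],[np.sin(a),np.cos(a),0],[0,0,1]])
def fit(obs): # list of (name, xyz)
    f=lambda p: np.ravel([(Rz(p[2])@MODEL[k]+[p[0],p[1],0]-v)[:2] for k,v in obs])
    r=least_squares(f,[.63,-.095,-.23],loss='soft_l1',f_scale=.003)
    return r.x,r.fun
def look(c,names,pmin=.5):
    s=snapshot(c);o=[]
    for k in names:
        r=spotter.landmark_of(c,k)
        if r and r[0]['p']>pmin:o.append((k,np.array(r[0]['location'])))
    return s,o
def tool(z,y): # rotation with given tool z and y
    z=z/np.linalg.norm(z);y=y-z*(y@z);y=y/np.linalg.norm(y)
    return np.column_stack([np.cross(y,z),y,z])
PZ=ctrl.pinch_z
def t(): return sensors.state()['time']
E
python3 - <<'E'
from h import *
obs=[('seat',[.532,-.072,.012]),('pivot',[.628,-.094,.162]),('handle',[.698,-.109,.206]),('dial_grip',[.577,-.083,.242]),('mouth',[.559,-.077,.219]),('stand',[.627,-.094,0]),('seat',[.534,-.072,.013]),('pivot',[.632,-.095,.163]),('handle',[.698,-.113,.209]),('mouth',[.561,-.076,.217]),('stand',[.632,-.097,0])]
p,r=fit([(k,np.array(v)) for k,v in obs]);print(p,np.round(r,3))
R=Rz(p[2]);T=np.array([p[0],p[1],0])
W=lambda v:R@v+T
th=-1.45
q=np.array(sensors.state()['joint_positions'])
for sg in (1,-1):
  for a in (th,0):
    d=sg*(u*np.cos(a)+ey*np.sin(a)); Ro=tool(R@-n,R@np.cross(-n,d))
    for h in (.012,.13): print('dial',sg,a,h,np.round(ctrl.inverse_kinematics(W(P+(.097+h+PZ)*n),Ro) if ctrl.inverse_kinematics(W(P+(.097+h+PZ)*n),Ro) is not None else 0,2))
d35=-n
for sg in (1,-1):
  Ro=tool(R@-n,sg*R@ey)
  for side in (1,-1):
    for nm,c in (('pick',np.array([.458,.282,.04])),('place',W(MODEL['seat'])+[0,0,.042])):
      x=ctrl.inverse_kinematics(c+R@(side*.0545*ey)+PZ*(R@n),Ro);print(nm,sg,side,None if x is None else np.round(x,2))
for sg in (1,-1):
  for al,tl in ((0,0),(.7,.3),(1.48,.58)):
    hp=P+.085*np.array([np.cos(np.radians(35)+al),0,np.sin(np.radians(35)+al)])
    z=np.array([np.sin(tl),0,-np.cos(tl)])
    x=ctrl.inverse_kinematics(W(hp-z*(PZ+.008)),tool(R@z,sg*R@np.array([1.,0,0])));print('handle',sg,al,None if x is None else np.round(x,2))
E
```

```text
[ 0.62980734 -0.09471547 -0.23652187] [ 0.003  0.     0.002 -0.001 -0.001 -0.002 -0.001  0.001  0.001 -0.001
  0.003 -0.001  0.001  0.    -0.002  0.    -0.001  0.002 -0.001 -0.002
 -0.002  0.002]
dial 1 -1.45 0.012 [-0.4  -0.29  2.1   0.14  0.73  2.78]
dial 1 -1.45 0.13 [-0.44 -0.57  2.1   0.13  1.01  2.78]
dial 1 0 0.012 [-0.4  -0.29  2.1   0.14  0.73  1.33]
dial 1 0 0.13 [-0.44 -0.57  2.1   0.13  1.01  1.33]
dial -1 -1.45 0.012 [-0.4  -0.29  2.1   0.14  0.73 -0.36]
dial -1 -1.45 0.13 [-0.44 -0.57  2.1   0.13  1.01 -0.36]
dial -1 0 0.012 [-0.4  -0.29  2.1   0.14  0.73 -1.81]
dial -1 0 0.13 [-0.44 -0.57  2.1   0.13  1.01 -1.81]
pick 1 1 [ 0.64  0.29  2.01 -0.87  0.62 -0.02]
place 1 1 [-0.26  0.01  2.29  0.07  0.23 -1.66]
pick 1 -1 [ 0.46  0.07  2.27 -0.91  0.48 -0.12]
place 1 -1 [-0.57 -0.04  2.33  0.64  0.32 -2.47]
pick -1 1 None
place -1 1 [-0.26  0.01  2.29  0.07  0.23  1.48]
pick -1 -1 None
place -1 -1 [-0.57 -0.04  2.33  0.64  0.32  0.67]
handle 1 0 [-0.33  0.51  1.19 -0.    1.44 -0.09]
handle 1 0.7 [-0.35  0.14  1.62  0.04  1.09 -0.13]
handle 1 1.48 [-0.39 -0.21  2.04  0.13  0.74 -0.22]
handle -1 0 None
handle -1 0.7 None
handle -1 1.48 [-0.39 -0.21  2.04  0.13  0.74  2.92]
```

Run:
```python
from h import *
p=[.6298,-.0947,-.2365];R=Rz(p[2]);T=np.array([p[0],p[1],0]);W=lambda v:R@v+T
a=-1.45;d=-(u*np.cos(a)+ey*np.sin(a));Ro=tool(R@-n,R@np.cross(-n,d))
ctrl.move_ptp(W(P+(.097+.13+PZ)*n),Ro)
ctrl.gripper_to(.05)
st=sensors.state()
s,o=look('wrist',['seat','pivot','handle','mouth','dial_grip'],.3)
print([(k,np.round(v,3)) for k,v in o])
for c in('scene','top'):
    _,o2=look(c,['dial_grip','mouth','bowl'],.3);print(c,[(k,np.round(v,3)) for k,v in o2]);o+=[x for x in o2 if x[0]!='bowl']
cv2.imwrite('pics/wr1.png',s['frame']); print(fit(o)[0],t())
B=np.eye(4);B[:3,:3]=st['tcp_rot'];B[:3,3]=st['tcp_pos'];C=B@s['tool_from_camera']
# rectify dial face: u right->up
def rect(fr,K,C,h):
    g=np.linspace(-.05,.05,300);X,Y=np.meshgrid(-g,-g) # col: -y ; row: -u
    pts=P+(.097+h)*n+Y[...,None]*u+X[...,None]*ey
    w=pts@R.T+T; M=np.linalg.inv(C);cm=w@M[:3,:3].T+M[:3,3];uv=cm@K.T;uv=uv[...,:2]/uv[...,2:]
    return cv2.remap(fr,uv[...,0].astype(np.float32),uv[...,1].astype(np.float32),1)
K=s['intrinsics']
cv2.imwrite('pics/rect.png',np.hstack([rect(s['frame'],K,C,-.01),rect(s['frame'],K,C,.01)]))
```

```text
[('seat', array([ 0.534, -0.069,  0.01 ])), ('pivot', array([ 0.63 , -0.094,  0.156])), ('handle', array([ 0.636, -0.085,  0.098])), ('mouth', array([ 0.556, -0.074,  0.217])), ('dial_grip', array([ 0.578, -0.083,  0.239]))]
scene [('dial_grip', array([ 0.578, -0.083,  0.241])), ('mouth', array([ 0.558, -0.073,  0.218])), ('bowl', array([0.458, 0.281, 0.002]))]
top [('dial_grip', array([ 0.573, -0.08 ,  0.24 ])), ('mouth', array([ 0.56 , -0.074,  0.218])), ('bowl', array([ 0.698, -0.113,  0.207]))]
[ 0.62969559 -0.08696123 -0.15874614] 5.3417
```

View pics/rect.png

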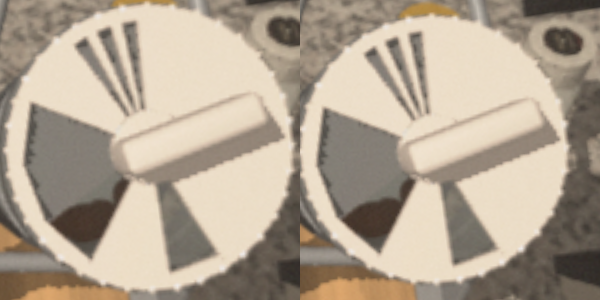

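In the rectified view (left, face plane) the disc centre is at about (151,147), against the expected (150,150). The wide window's edges run through (28,103) and (92,260), and the narrow window is centred near (193,261). Both give a dial angle of about -1.21. I'll turn it by +1.21.

```bash
cat >> h.py <<'E'
p=[.6298,-.0947,-.2365];R=Rz(p[2]);T=np.array([p[0],p[1],0]);W=lambda v:R@v+T
def rect(fr,K,C,h):
    g=np.linspace(-.05,.05,300);X,Y=np.meshgrid(-g,-g)
    w=(P+(.097+h)*n+Y[...,None]*u+X[...,None]*ey)@R.T+T
    M=np.linalg.inv(C);cm=w@M[:3,:3].T+M[:3,3];uv=cm@K.T;uv=uv[...,:2]/uv[...,2:]
    return cv2.remap(fr,uv[...,0].astype(np.float32),uv[...,1].astype(np.float32),1)
def wristC(s,st):
    B=np.eye(4);B[:3,:3]=st['tcp_rot'];B[:3,3]=st['tcp_pos'];return B@s['tool_from_camera']
E
python3 - <<'E'
from h import *
a=-1.21;d=-(u*np.cos(a)+ey*np.sin(a));Ro=tool(R@-n,R@np.cross(-n,d))
q=np.array(sensors.state()['joint_positions']);q[5]-=.24
ctrl.gripper_to(.04);ctrl.move_j(q)
print('err',sensors.state()['tcp_rot']-Ro)
print(ctrl.move_l(W(P+(.097+.013+PZ)*n),Ro,velocity=.1,until_force=8))
st=sensors.state();print(st['ft_force'],np.round((R.T@(st['tcp_pos']-T)-P)@n-PZ-.097,4))
ctrl.gripper_to(0,15);st=sensors.state();print('w',st['width'],st['grip_force'],st['ft_force'])
q=np.array(st['joint_positions']);q[5]-=1.21;ctrl.move_j(q)
st=sensors.state();print('w',st['width'],st['ft_force'],st['ft_torque'])
ctrl.gripper_to(.04);ctrl.move_l(W(P+(.097+.10+PZ)*n),velocity=.15)
st=sensors.state();s=snapshot('wrist')
f=rect(s['frame'],s['intrinsics'],wristC(s,st),-.01)
s=snapshot('top');g=rect(s['frame'],s['intrinsics'],s['cam_to_world'],-.01)
cv2.imwrite('pics/rect2.png',np.hstack([f,g]));print(t())
E
```

```text
err [[ 2.88638290e-03  1.83721625e-04  4.02286942e-05]
 [ 5.65872935e-04 -3.40546644e-03  1.33535164e-05]
 [ 1.87884413e-03  7.43564599e-04  2.51950485e-05]]
False
[0.44669854 0.13943568 0.16647674] 0.0135
w 0.011339919377511184 14.99702274799347 [-1.96230093 -0.14576744  1.81250485]
w 0.011959932967954882 [1.70730193 4.28160119 0.74102691] [0.53037249 0.04334367 0.45167134]
10.4167
```

View pics/rect2.png

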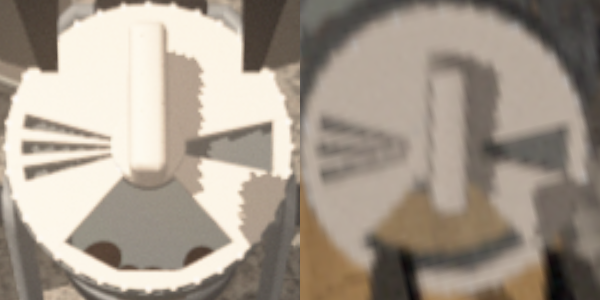

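The dial is at 0: the window edges at (66,240) and (246,240) sit symmetrically about the axis (153,147). Next I'll measure the bowl's rim and inner wall profile from depth.

Run:
```python
from h import *
def cloud(s,C):
    v,uu=np.indices(s['range_z'].shape);z=s['range_z'];m=z>0
    pc=np.stack([uu[m],v[m],np.ones(m.sum())],1)@np.linalg.inv(s['intrinsics']).T*z[m][:,None]
    return pc@C[:3,:3].T+C[:3,3],m
for c in('scene','top'):
    s=snapshot(c);X,_=cloud(s,s['cam_to_world'])
    b=X[np.hypot(X[:,0]-.458,X[:,1]-.282)<.072]
    rim=b[(b[:,2]>b[:,2].max()-.005)]
    f=lambda q:np.hypot(rim[:,0]-q[0],rim[:,1]-q[1])-q[2]
    r=least_squares(f,[.458,.282,.055],loss='soft_l1',f_scale=.002).x
    print(c,len(rim),b[:,2].max().round(4),r.round(4))
    d=np.hypot(b[:,0]-r[0],b[:,1]-r[1])
    for lo in np.arange(0,.064,.004):
        k=(d>=lo)&(d<lo+.004)&(b[:,2]>.006)
        if k.any():print(round(lo+.002,3),np.percentile(b[k,2],[10,50,90]).round(3),k.sum())
    # seat ring
    sc=W(MODEL['seat']);d=np.hypot(X[:,0]-sc[0],X[:,1]-sc[1]);rg=X[(d<.055)&(X[:,2]>.025)&(X[:,2]<.036)]
    f=lambda q:np.hypot(rg[:,0]-q[0],rg[:,1]-q[1])-.0435
    r=least_squares(f,sc[:2],loss='soft_l1',f_scale=.002).x;print('seat',r.round(4),sc.round(4),len(rg),rg[:,2].mean())
```

```text
scene 232 0.0552 [0.4571 0.2831 0.0542]
0.002 [0.015 0.016 0.017] 5
0.006 [0.015 0.018 0.02 ] 26
0.01 [0.016 0.018 0.021] 42
0.014 [0.015 0.018 0.021] 56
0.018 [0.015 0.017 0.019] 74
0.022 [0.016 0.018 0.021] 88
0.026 [0.015 0.018 0.021] 102
0.03 [0.017 0.02  0.023] 128
0.034 [0.02  0.023 0.026] 139
0.038 [0.023 0.026 0.029] 160
0.042 [0.027 0.03  0.034] 174
0.046 [0.032 0.036 0.041] 183
0.05 [0.04  0.047 0.051] 250
0.054 [0.048 0.051 0.053] 239
0.058 [0.047 0.05  0.052] 123
seat [ 0.5317 -0.0675] [ 0.5345 -0.0717  0.012 ] 472 0.029384022339941307
top 117 0.0578 [0.4602 0.2824 0.0539]
0.002 [0.015 0.019 0.021] 10
0.006 [0.015 0.018 0.021] 25
0.01 [0.016 0.019 0.021] 46
0.014 [0.016 0.018 0.022] 63
0.018 [0.016 0.019 0.02 ] 78
0.022 [0.016 0.019 0.022] 99
0.026 [0.016 0.019 0.022] 118
0.03 [0.018 0.022 0.024] 135
0.034 [0.021 0.024 0.027] 154
0.038 [0.024 0.028 0.031] 173
0.042 [0.027 0.032 0.036] 205
0.046 [0.032 0.037 0.042] 216
0.05 [0.042 0.048 0.053] 267
0.054 [0.049 0.052 0.054] 259
0.058 [0.047 0.051 0.053] 112
0.062 [0.007 0.007 0.008] 3
seat [ 0.5318 -0.0678] [ 0.5345 -0.0717  0.012 ] 238 0.030185028301270952
```

Run:
```python
from h import *
for c in('scene','top'):
    s=snapshot(c);v,uu=np.indices(s['range_z'].shape);z=s['range_z'];m=z>0;C=s['cam_to_world']
    pc=np.stack([uu[m],v[m],np.ones(m.sum())],1)@np.linalg.inv(s['intrinsics']).T*z[m][:,None]
    X=pc@C[:3,:3].T+C[:3,3];hsv=cv2.cvtColor(s['frame'],cv2.COLOR_BGR2HSV)[m]
    L=(X-T)@R
    wood=(hsv[:,1]>90)&(hsv[:,0]<25)&(L[:,2]<.045)&(L[:,2]>-.01)&(abs(L[:,1])<.1)&(L[:,0]>-.2)&(L[:,0]<-.05)
    B=L[wood]
    for lo in np.arange(-.17,-.06,.02):
        k=(B[:,0]>lo)&(B[:,0]<lo+.02);print(c,lo.round(2),B[k,1].min().round(4),B[k,1].max().round(4),'mid',((B[k,1].min()+B[k,1].max())/2).round(4))
    k=abs(B[:,1])<.05;print('xmin',[B[(B[:,1]>y)&(B[:,1]<y+.02),0].min().round(4) for y in(-.06,-.04,-.02,0,.02,.04)])
    d=np.hypot(L[:,0]+.098,L[:,1]);g=L[(d<.056)&(L[:,2]>.0275)&(L[:,2]<.036)]
    r=least_squares(lambda q:np.hypot(g[:,0]-q[0],g[:,1]-q[1])-q[2],[-.098,0,.043],loss='soft_l1',f_scale=.002).x
    an=np.degrees(np.arctan2(g[:,1],g[:,0]+.098));print('ring',r.round(4),np.histogram(an,8,(-180,180))[0])
```

```text
scene -0.17 -0.0707 0.0708 mid 0.0
scene -0.15 -0.0702 0.0706 mid 0.0002
scene -0.13 -0.0699 0.0707 mid 0.0004
scene -0.11 -0.0707 0.0707 mid -0.0
scene -0.09 -0.0696 0.0701 mid 0.0003
scene -0.07 -0.0704 0.0699 mid -0.0002
xmin [np.float64(-0.1795), np.float64(-0.1779), np.float64(-0.1787), np.float64(-0.1778), np.float64(-0.1775), np.float64(-0.1792)]
ring [-0.1015  0.003   0.041 ] [45 41 34 44 44 42 48 49]
top -0.17 0.0045 0.0503 mid 0.0274
top -0.15 -0.0105 0.0481 mid 0.0188
top -0.13 -0.0126 0.0486 mid 0.018
top -0.11 -0.0622 0.0511 mid -0.0056
top -0.09 -0.0586 0.07 mid 0.0057
top -0.07 -0.0574 0.0704 mid 0.0065
xmin [np.float64(-0.1012), np.float64(-0.1014), np.float64(-0.1409), np.float64(-0.1751), np.float64(-0.1744), np.float64(-0.1746)]
ring [-0.0984  0.0038  0.041 ] [ 7  7 41 41 37 42 32  1]
```

The board edges are centred on the fitted stand axis, so the frame holds within about 1 mm. The bowl's inner wall leans about 17° near the rim. I'll plan a rim grasp whose pads follow the wall.

```bash
cat >> h.py <<'E'
def grasp(side,a=np.radians(28),b=np.radians(16),up=.006):
    w=np.array([0,-side*np.sin(b),-np.cos(b)]);ex=np.array([1.,0,0]);z=np.sin(a)*ex+np.cos(a)*w
    y=np.cos(b)*ey-side*np.sin(b)*np.array([0,0,1.])
    Ro=R@tool(z,y); off=R@(np.array([0,side*.0545,.050])-up*w-PZ*z)   # TCP minus bowl origin
    return Ro,off,R@z
BOWL=np.array([.4585,.2825,0]);SEAT=W(np.array([-.098,.0005,.014]))
E
python3 - <<'E'
from h import *
for side in(1,-1):
    Ro,off,z=grasp(side)
    for nm,c in(('pre',BOWL-.08*z),('pick',BOWL),('lift',BOWL+[0,0,.09]),('A',SEAT+R@[-.1,0,.06]),('B',SEAT+[0,0,.032]),('C',SEAT)):
        x=ctrl.inverse_kinematics(c+off,Ro);print(side,nm,(c+off).round(3),None if x is None else x.round(2))
E
```

```text
1 pre [0.371 0.424 0.269] [ 0.76  0.31  1.74 -0.63  1.12 -0.35]
1 pick [0.403 0.396 0.201] [ 0.69  0.41  1.77 -0.68  0.97 -0.32]
1 lift [0.403 0.396 0.291] [ 0.69  0.27  1.74 -0.62  1.11 -0.44]
1 A [0.382 0.066 0.275] [-0.02 -0.3   2.34 -0.53  0.72 -1.09]
1 B [0.479 0.043 0.247] [-0.07  0.03  2.12 -0.58  0.61 -1.06]
1 C [0.479 0.043 0.215] [-0.07  0.1   2.13 -0.65  0.55 -0.98]
-1 pre [0.316 0.196 0.269] [ 0.22 -0.45  2.46  0.02  0.57 -1.05]
-1 pick [0.357 0.206 0.201] [ 0.23 -0.12  2.38  0.03  0.32 -1.06]
-1 lift [0.357 0.206 0.291] [ 0.23 -0.34  2.34  0.02  0.59 -1.05]
-1 A [ 0.336 -0.124  0.275] [-0.89 -0.48  2.46  0.61  0.99 -2.45]
-1 B [ 0.433 -0.148  0.247] [-0.73 -0.07  2.22  0.67  0.77 -2.43]
-1 C [ 0.433 -0.148  0.215] [-0.73  0.01  2.23  0.73  0.71 -2.51]
```

Side +1 is comfortable. Picking up the bowl there.

Run:
```python
from h import *
Ro,off,z=grasp(1)
ctrl.gripper_to(.045)
ctrl.move_ptp(BOWL-.08*z+off,Ro)
print(ctrl.move_l(BOWL+off,Ro,velocity=.1,until_force=6))
print(np.round(sensors.state()['tcp_pos']-(BOWL+off),4))
ctrl.gripper_to(0,55);st=sensors.state();print('w',st['width'],st['grip_force'],st['ft_force'].round(1) if hasattr(st['ft_force'],'round') else st['ft_force'])
ctrl.move_l(BOWL+off+[0,0,.09],Ro,velocity=.12)
st=sensors.state();print('w',st['width'],st['ft_force'],st['time'])
for c in('scene','top'):
    s,o=look(c,['bowl'],.2);print(c,o);cv2.imwrite(f'pics/lift_{c}.png',s['frame'])
a=cv2.imread('pics/lift_scene.png')[220:460,130:450]; cv2.imwrite('pics/liftc.png',cv2.resize(a,None,fx=2,fy=2))
```

```text
False
[0.0002 0.0003 0.0006]
w 0.00808193336567718 53.75542176327144 [-0.2  0.5 -1.1]
w 0.007644070616203556 [ 0.13938725 -0.37740829 -2.26257588] 15.1833
scene [('bowl', array([0.4587, 0.2797, 0.0899]))]
top [('bowl', array([0.4578, 0.28  , 0.0889]))]
```

View pics/liftc.png

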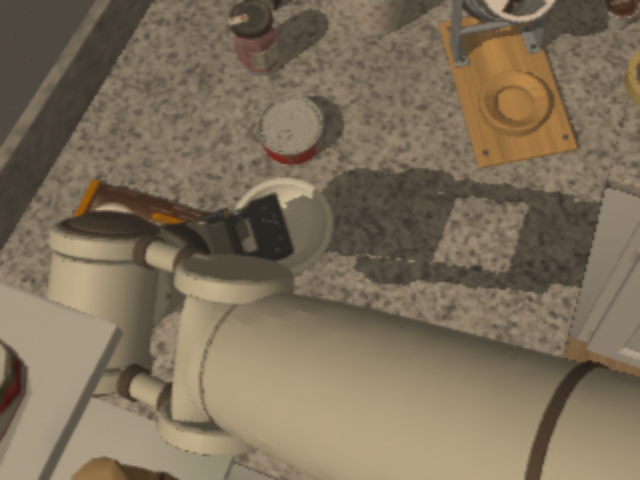

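The bowl is lifted and held level at crop (290,230), with its origin within about 2 mm of the prediction. Moving it to the seat.

Run:
```python
from h import *
Ro,off,z=grasp(1)
S=SEAT+[0,.0015,0]
ctrl.move_l(S+R@[-.1,0,.06]+off,Ro,velocity=.2)
ctrl.move_l(S+[0,0,.032]+off,Ro,velocity=.12)
for c in('scene','top'):
    s,o=look(c,['bowl'],.2);print(c,o,S+[0,0,.032])
hit=ctrl.move_l(S+[0,0,-.003]+off,Ro,velocity=.04,until_force=5)
st=sensors.state();print(hit,np.round(st['tcp_pos']-(S+off),4),st['ft_force'],st['width'],st['time'])
```

```text
scene [] [ 0.53464508 -0.06975237  0.046     ]
top [('bowl', array([ 0.5352, -0.0688,  0.0475]))] [ 0.53464508 -0.06975237  0.046     ]
True [-0.0004 -0.0004 -0.0008] [-0.86678396 -2.42143778  2.91592493] 0.008245693238661863 19.1583
```

Run:
```python
from h import *
Ro,off,z=grasp(1)
ctrl.gripper_to(.03)
p0=np.array(sensors.state()['tcp_pos'])
ctrl.move_l(p0-.07*z,velocity=.15)
ctrl.move_l(p0-.07*z+R@[-.12,0,.12],velocity=.25)
for c in('scene','top'):
    s,o=look(c,['bowl','seat','dial_grip','handle','pivot'],.3);print(c,[(k,v.round(4)) for k,v in o])
    cv2.imwrite(f'pics/p_{c}.png',s['frame'])
    v,uu=np.indices(s['range_z'].shape);zz=s['range_z'];m=zz>0;C=s['cam_to_world']
    X=(np.stack([uu[m],v[m],np.ones(m.sum())],1)@np.linalg.inv(s['intrinsics']).T*zz[m][:,None])@C[:3,:3].T+C[:3,3]
    L=(X-SEAT)@R; d=np.hypot(L[:,0],L[:,1]);g=L[(d>.047)&(d<.062)&(L[:,2]>.038)&(L[:,2]<.065)]
    r=least_squares(lambda q:np.hypot(g[:,0]-q[0],g[:,1]-q[1])-.0545,[0,0],loss='soft_l1',f_scale=.002).x
    A=np.c_[g[:,:2],np.ones(len(g))];k=np.linalg.lstsq(A,g[:,2],rcond=None)[0];print('rim centre in S',r.round(4),'plane',k.round(4),len(g))
    f=rect(s['frame'],s['intrinsics'],C,-.01)
a=cv2.imread('pics/p_scene.png')[160:310,330:430];b=cv2.imread('pics/p_top.png')[175:325,345:445]
cv2.imwrite('pics/placed.png',np.hstack([cv2.resize(a,(400,600)),cv2.resize(b,(400,600))]));print(t())
```

```text
scene [('bowl', array([ 0.5335, -0.0742,  0.0124])), ('dial_grip', array([ 0.579 , -0.08  ,  0.2389])), ('handle', array([ 0.6969, -0.1092,  0.2042])), ('pivot', array([ 0.6285, -0.0946,  0.1649]))]
rim centre in S [-0.0046  0.0019] plane [-0.0091 -0.0187  0.0488] 281
top [('bowl', array([ 0.534 , -0.0727,  0.0146])), ('seat', array([ 0.6999, -0.1108,  0.2095])), ('dial_grip', array([ 0.5734, -0.0843,  0.2392])), ('handle', array([ 0.6963, -0.1125,  0.2112])), ('pivot', array([ 0.6339, -0.0938,  0.1634]))]
rim centre in S [0.0011 0.0016] plane [-0.0137 -0.0247  0.0496] 507
21.7083
```

View pics/placed.png

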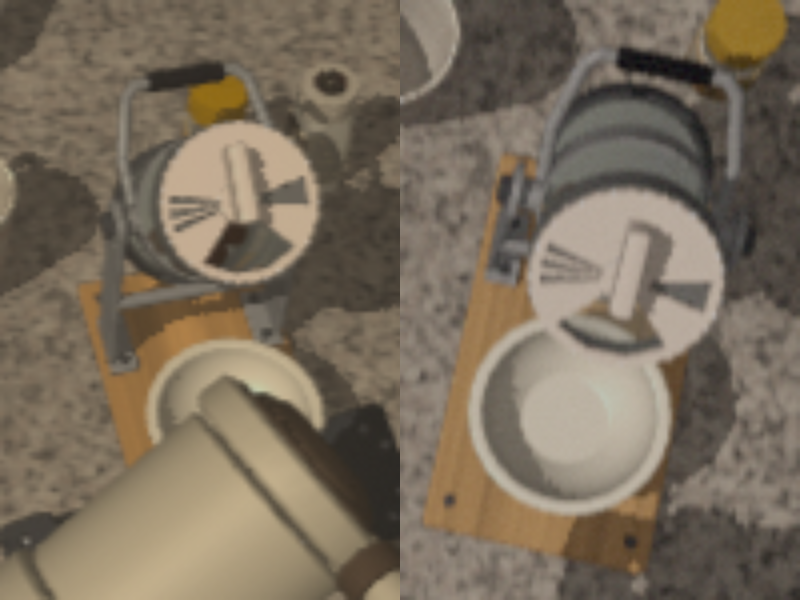

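The bowl sits level and centred in the seat (top crop (570,415), rim plane within 0.03 rad). The dial pointer faces away from the seat. Next is the handle.

```bash
cat >> h.py <<'E'
def hpose(al,back=.009,r=.085):
    tl=.39*al;an=np.radians(35)+al
    hp=P+r*np.array([np.cos(an),0,np.sin(an)]);z=np.array([np.sin(tl),0,-np.cos(tl)])
    return W(hp-z*(PZ+back)),R@tool(z,np.array([np.cos(tl),0,np.sin(tl)]))
def arc(a,b,v=.1,N=None):
    for al in np.linspace(a,b,(N or max(1,int(round(abs(b-a)/.25))))+1)[1:]: ctrl.move_l(*hpose(al),velocity=v)
E
python3 - <<'E'
from h import *
x0=np.array(sensors.state()['tcp_pos']);x0[2]=.50
ctrl.move_l(x0,velocity=.25)
X,Q=hpose(0)
ctrl.move_ptp(X+[0,0,.09],Q)
ctrl.gripper_to(.024)
print('hit',ctrl.move_l(X,Q,velocity=.1,until_force=4));st=sensors.state();print(st['ft_force'],np.round(st['tcp_pos']-X,4))
ctrl.gripper_to(.017,5);st=sensors.state();print(st['width'],st['grip_force'],st['ft_force'],st['time'])
s,o=look('scene',['handle','dial_grip'],.3);print([(k,v.round(3)) for k,v in o])
cv2.imwrite('pics/hd.png',cv2.resize(s['frame'][130:280,300:500],None,fx=3,fy=3))
E
```

```text
hit False
[ 0.04906103 -0.5819166   0.83509311] [ 0.0002 -0.0001  0.0012]
0.01703028119290807 0.0 [-0.37009436 -0.71530508  0.18978984] 25.2167
[('handle', array([ 0.698, -0.113,  0.205])), ('dial_grip', array([ 0.577, -0.082,  0.242]))]
```

View pics/hd.png

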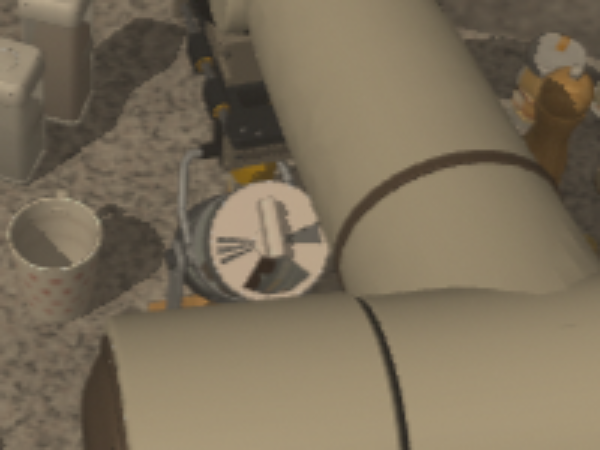

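The gripper surrounds the sleeve at (240,140) without loading it. Tipping the jar.

Run:
```python
from h import *
def F(l):
    st=sensors.state();print(l,np.round(st['ft_force'],1),round(st['width'],4),round(st['time'],2))
arc(0,.45);F('.45');arc(.45,1.0);F('1.0');arc(1.0,1.46);F('1.46')
ctrl.dwell(.5);F('d')
s,o=look('top',['nutmeg_0','handle','dial_grip'],.3);cv2.imwrite('pics/tip.png',cv2.resize(s['frame'][175:325,330:480],None,fx=3,fy=3));print([(k,v.round(3)) for k,v in o])
for _ in range(2):
    arc(1.46,1.05,.25,1);arc(1.05,1.47,.25,1)
ctrl.dwell(.4);F('rocked')
r=spotter.landmark_of('top','nutmeg_0') if snapshot('top') is not None else 0
print([(np.round(q['location'],3),round(q['p'],2)) for q in r])
```

```text
.45 [ 4.3 -0.6  3.2] 0.0174 26.31
1.0 [ 1.9 -0.8  0. ] 0.017 27.43
1.46 [ 1.9 -0.4  1.5] 0.0172 28.44
d [ 1.4 -0.1  1.6] 0.017 28.94
[('handle', array([ 0.593, -0.086,  0.237])), ('dial_grip', array([ 0.591,  0.435, -0.002]))]
rocked [ 1.1 -0.4  2.2] 0.0169 31.17
[]
```

View pics/tip.png

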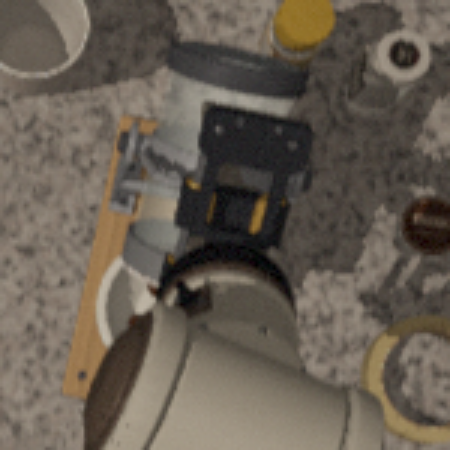

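The jar is tipped with its mouth over the bowl; the arm covers the nutmegs at about (130,310). I'll bring it back, release and count.

Run:
```python
from h import *
arc(1.47,1.52,.1,1);st=sensors.state();print(np.round(st['ft_force'],1));ctrl.dwell(.3)
arc(1.52,0,.12)
print(np.round(sensors.state()['ft_force'],1))
ctrl.gripper_to(.024)
X,Q=hpose(0);ctrl.move_l(X+[0,0,.12],Q,velocity=.2)
s=snapshot('top');r=spotter.landmark_of('top','nutmeg_0')
print([(np.round(q['location'],3).tolist(),round(q['p'],2)) for q in r],t())
s2=snapshot('scene');r=spotter.landmark_of('scene','nutmeg_0')
print([(np.round(q['location'],3).tolist(),round(q['p'],2)) for q in r],t())
for k in('bowl','dial_grip','handle'):print(k,[np.round(q['location'],3).tolist() for q in spotter.landmark_of('scene',k)[:1]])
a=s2['frame'][160:310,330:430];b=s['frame'][175:325,345:445]
cv2.imwrite('pics/after.png',np.hstack([cv2.resize(a,(400,600)),cv2.resize(b,(400,600))]))
```

```text
[ 1.7 -0.5  0.3]
[-0.2 -1.3 -0.1]
[] 35.775
[([0.72, -0.249, 0.002], 0.69)] 35.875
bowl []
dial_grip [[0.578, -0.081, 0.244]]
handle [[0.697, -0.111, 0.204]]
```

View pics/after.png

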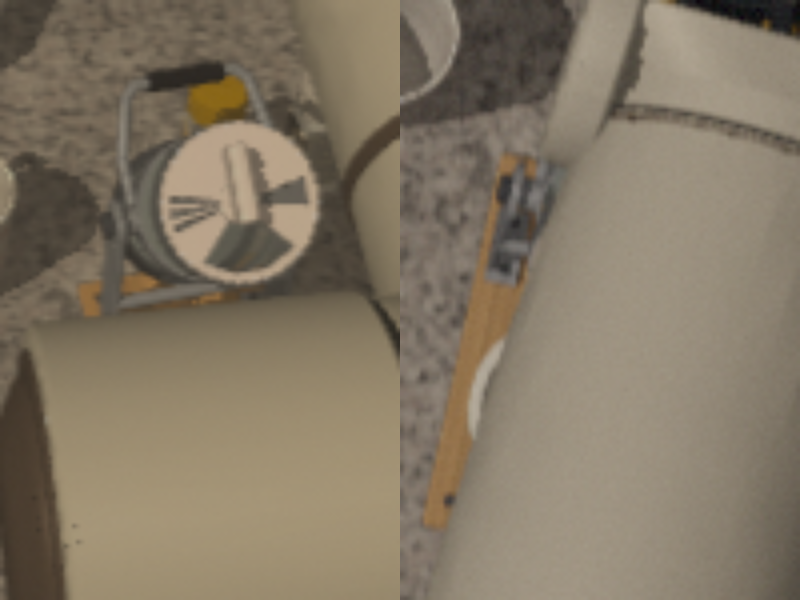

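The jar is back at rest, the dial is still open, and no nutmegs show through the window. The arm hides the bowl, so I'll move it aside and look there.

Run:
```python
from h import *
q=np.array(sensors.state()['joint_positions']);x=np.array(sensors.state()['tcp_pos'])
ctrl.move_l(x+[-.1,.03,.05],velocity=.25)
q=np.array(sensors.state()['joint_positions']);q[0]+=1.1;ctrl.move_j(q)
s=snapshot('top');r=spotter.landmark_of('top','nutmeg_0');s2=snapshot('scene');r2=spotter.landmark_of('scene','nutmeg_0')
for rr in(r,r2):print([(np.round((np.array(q['location'])-SEAT)@R,3).tolist(),round(q['p'],2)) for q in rr],t())
for c in('scene','top'):print(c,[(k,np.round(q['location'],3).tolist()) for k in('bowl','dial_grip','mouth','handle') for q in spotter.landmark_of(c,k)[:1]])
a=s2['frame'][160:310,330:430];b=s['frame'][175:325,345:445]
cv2.imwrite('pics/after2.png',np.hstack([cv2.resize(a,(400,600)),cv2.resize(b,(400,600))]))
```

```text
[([0.154, 0.326, -0.014], 0.59), ([0.018, 0.014, 0.027], 0.54), ([0.013, -0.009, 0.026], 0.52), ([-0.003, 0.004, 0.027], 0.48), ([-0.026, -0.003, 0.024], 0.45), ([-0.013, 0.021, 0.025], 0.38)] 39.0833
[([-0.024, 0.002, 0.025], 0.59), ([0.02, 0.012, 0.026], 0.49), ([-0.017, 0.019, 0.029], 0.46), ([-0.004, 0.005, 0.027], 0.43)] 39.0833
scene [('bowl', [0.536, -0.075, 0.016]), ('dial_grip', [0.578, -0.08, 0.244]), ('mouth', [0.559, -0.078, 0.219]), ('handle', [0.7, -0.112, 0.204])]
top [('bowl', [0.534, -0.072, 0.017]), ('dial_grip', [0.75, -0.179, -0.0]), ('mouth', [0.561, -0.078, 0.218]), ('handle', [0.698, -0.114, 0.21])]
```

View pics/after2.png

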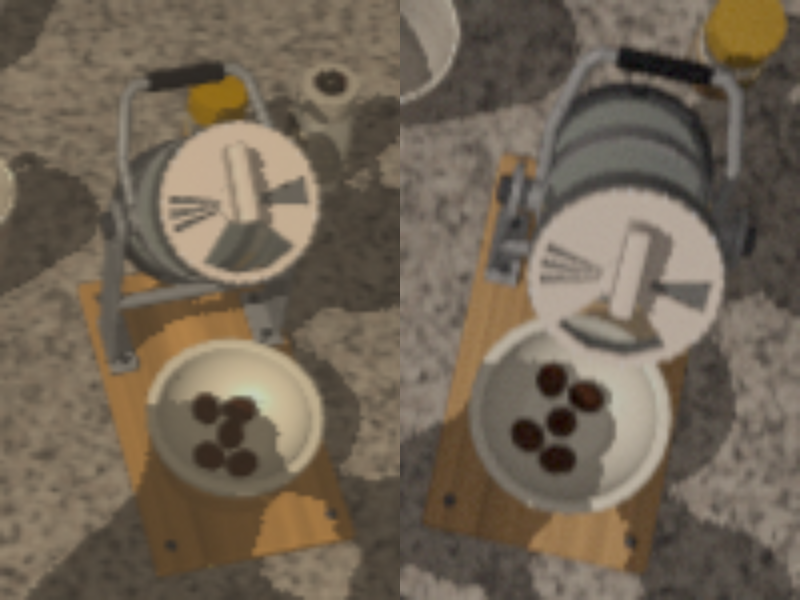

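All five nutmegs lie in the bowl: (550,380), (587,397), (561,422), (527,435) and (557,459) in the top crop. The bowl is seated, the dial is open and the jar is at rest, so I'm handing in.

```bash
python3 -c "
from cell import workorder
print(workorder.job_done())"
```

```text
the job is handed in; nothing more can be done
None
```

I handed the job in at about 39 s of the 61 s: the final pictures show all five nutmegs in the seated bowl, the dial wide open, the jar back on its rest and the arm clear. The hand-in call returned no verdict.

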